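# Let the tubes out into the empty pickup trough

## Robot

A 6-joint arm with a two-finger parallel gripper is mounted at the origin on a cart in front of the work surface, level with it; the furniture and walls round the work are solid. World frame = base frame: x ahead of the robot, y to its left, z up, the work surface at z = 0. Lengths are in m, angles in degrees, forces in N, time in s.
With the tool pointing down it reaches from about 0.375 to 0.9 m from the base axis. Payload 3.1 kg.
Tool frame: the origin (TCP) lies on the centre line of the jaws, within the pads' length; the fingertips stand 14 mm ahead of it and the grasp point (between the pads) lies 5 mm behind it (bot.tips_ahead is the distance from the TCP to the fingertips, in m); z points along the fingers, y is the line along which they close (so a half turn about z gives the same grasp; the last joint's range is limited). The gripper opens to 87 mm and grips with 3 to 60 N. Pads are 19 mm wide; open, the fingers measure 117 mm over their backs; the gripper's body (75 mm by 190 mm) begins 51 mm behind the grasp point.
Start: joints at [-74.513, 30.224, 82.088, -0, 67.689, -10.227], TCP at [0.271, -0.563, 0.237] pointing down, gripper open.
Joint ranges: [-176.69, 176.69], [-43.24, 126.21], [12.49, 139.97], [-82, 262], [0, 151.66], [-163.58, 163.58]. Speed limits (degrees/s): [159.86, 159.86, 180, 180, 180, 180].

## Interface

Orientations are given as a 3x3 rotation matrix whose columns are the frame's x, y, z axes.
In Python, from rig import bot gives the robot as it stands.
- The arm moves only by the tool play_rows, never from a script. Its argument "moves" is a list that holds one entry, the list of rows, each a list of 6 numbers: the shift along the tool's x, y, z in mm, then the turn, a rotation vector about the tool's x, y, z in rad. A call has 1 to 5 rows; each row shifts and turns the commanded pose from where the row before left it, along the tool's axes as they then stand; what a row does not reach is not made up. A row lasts 1/10 s, in which the tool goes at most 50 mm and 8.59 degrees, less where a joint would pass 70% of its speed; a pose out of reach is approached as far as the arm can. A call with a gripper value outside its range is refused whole. "fingers" is the opening, from -1 (shut) to 1 (fully open), set as the call begins (left out, the last holds). The fingers move at their own pace and stop on an object; the grip force is fixed at half the most. Time passes only in rows, so rows that do not move let the fingers close. It gives the time, the measured TCP pose, the force, the opening and the grip force at its end, in the units of the state.
- bot.read_state(): the state, without advancing time (a new reading comes with each control period).
- bot.capture(name): name is "side" or "top" or "wrist"; returns a dict with "image" (480x640x3 uint8, blue, green, red), "fx", "fy", "cx", "cy" (pixels), "R" (3x3) and "t" (3): a world point X has camera coordinates R X + t. Camera axes: x right, y down, z forward; pixel columns grow to the right and rows downward; lengths in m; the calibration is good to about 2 mm. A picture is of the moment at which its call begins. There is no depth.
- bot.hand_in(): hands the job in; it is judged then, once.
Trained networks look in a picture, given as the dict that the camera call returned (one of the last four; its "shot" number tells which), for a name from the list of things; names that differ only in an ending like _2 or _b are one class to them, and where a whole thing is asked for, a point or a joint stands for the part that bears it (a point fixed in the world has none). Each returns a list of dicts, best first, with "confidence" (0 to 1); they miss things now and then, are a little off and sometimes report something else, mostly with a low value. They report only what shows in the picture. A call takes as long as a camera call.
- bot.search_frame(picture, query): "centre" ([column, row] in pixels, amid what is visible of it).
- bot.silhouettes(picture, query): "pixels" (480x640 bool, what is visible of it) and "centre" ([column, row] in pixels, amid what is visible of it).
- bot.pinpoint(picture, query): "centre" ([column, row] in pixels: a listed point, or the origin of a listed thing).
The state is a dict: "time_s": time; "joint_positions": joint angles; "qvel": joint speeds; "tau": joint torques, N m; "position": TCP position; "tcp_rot": TCP orientation; "force": force on the tool from outside, world axes, zero at the start; "moment": the same for the moment, N m; "opening": opening from 0.0 (shut) to 1.0 (fully open); "grasp_force": force on a finger pad.
Only numpy, scipy, OpenCV 4.12 (cv2) and the standard library are available. Lean on these libraries where they do the work, as an engineer would, in place of code of your own. Each camera call takes 0.05 s, during which the arm holds its last target. There are 200 camera calls.

## Task

One of the two tube dispensers has an empty pickup trough at its front. Press the black paddle at the back of that dispenser all the way down with the fingertips, keep it down until both of its waiting tubes have rolled out into the trough, then let the paddle come up again so that the gate is shut. Grasp nothing, do not touch any tube, and leave the other dispenser and the things around as they are.

Things in the scene. Friction and masses are not known exactly. Their poses are not given: they have to be found in the camera images.
- dispenser_a: grey tube dispenser fixed to the desk, 262 (x) x 132 (y) x 127 mm high; origin under its middle. The chute slopes 24 deg down toward its -x front; a gate at x = -20 mm holds 2 tubes that lie across it; below it, up to the front lip at x = -112 mm, is the pickup trough, EMPTY at the start. Rear (+x): press paddle. Rocker beam overhead along x, axle at x = +35, z = +112 mm; axle posts 120 mm high.
- dispenser_b: grey tube dispenser fixed to the desk, 262 (x) x 132 (y) x 127 mm high; origin under its middle. The chute slopes 24 deg down toward its -x front; a gate at x = -20 mm holds 2 tubes that lie across it; below it, up to the front lip at x = -112 mm, is the pickup trough, here already holding 2 tubes. Rear (+x): press paddle. Rocker beam overhead along x, axle at x = +35, z = +112 mm; axle posts 120 mm high.
- press_a (a point): centre of the top face of dispenser_a's press paddle (flat black plate with fine ribs, 30 x 34 (along y) x 6 mm, on the rocker's rear end), 127 mm above the desk at rest; x and y axes as the dispenser's. It turns with the rocker: 85 mm behind and 15 mm above the axle at rest, about 36 mm lower when fully down. Nothing stands above it and nothing but the stop post lies under it.
- rocker_a (a joint): rocker angle of dispenser_a: 0 = gate shut, paddle up (a spring returns it there when let go); 0.42 rad = paddle fully down on its stop, gate lifted. Paddle force about 1.5 N to start, 4 N fully down. Held fully down, the tubes roll out within about 1 s.
- rocker_b (a joint): rocker angle of dispenser_b (must stay shut): 0 = gate shut, paddle up (a spring returns it there when let go); 0.42 rad = paddle fully down on its stop, gate lifted. Paddle force about 1.5 N to start, 4 N fully down. Held fully down, the tubes roll out within about 1 s.
- tube_a1: swab tube (clear, red screw cap at +y of the dispenser; 99 mm long, body 16 mm, cap 19 mm thick) lying across the dispenser, waiting at the gate of dispenser_a; origin at the centre of its round bottom end, its z axis along the tube toward the cap
- tube_a2: swab tube (clear, red screw cap at +y of the dispenser; 99 mm long, body 16 mm, cap 19 mm thick) lying across the dispenser, waiting behind tube_a1; origin at the centre of its round bottom end, its z axis along the tube toward the cap
- tube_b1: swab tube (clear, red screw cap at +y of the dispenser; 99 mm long, body 16 mm, cap 19 mm thick) lying across the dispenser, waiting at the gate of dispenser_b; origin at the centre of its round bottom end, its z axis along the tube toward the cap
- tube_b2: swab tube (clear, red screw cap at +y of the dispenser; 99 mm long, body 16 mm, cap 19 mm thick) lying across the dispenser, waiting behind tube_b1; origin at the centre of its round bottom end, its z axis along the tube toward the cap
- tube_b3: swab tube (clear, red screw cap at +y of the dispenser; 99 mm long, body 16 mm, cap 19 mm thick) lying across the dispenser, already in the trough of dispenser_b; origin at the centre of its round bottom end, its z axis along the tube toward the cap
- tube_b4: swab tube (clear, red screw cap at +y of the dispenser; 99 mm long, body 16 mm, cap 19 mm thick) lying across the dispenser, already in the trough of dispenser_b, behind tube_b3; origin at the centre of its round bottom end, its z axis along the tube toward the cap
- mug: white mug, 79 x 114 x 89 mm, bystander beyond the dispensers; origin under it
- label_roll: white label roll lying flat, 72 mm across, 30 mm high, bystander; origin at the centre of its underside
- note_block: sticky-note block 76 x 76 x 22 mm, bystander; origin at the centre of its underside

How it is judged:
By the outcome, as a careful person would: the job done as asked, in the order asked, and still so for the second after the job is handed in, with the robot touching nothing.
It also fails if it takes over 32 s, if anything falls off the work surface, if the arm or the gripper's body presses on something with over 40 N, if the wrist force passes 120 N, or if a joint passes its speed limit or range.

## Working session

There is one attempt and no reset: what is moved stays moved. The work goes in short steps, Python scripts to look and compute and a tool call to move; the robot and the scene stay as the last step left them, time stands still between calls to the robot, and variables do not carry over. Pictures are saved under pics/ and viewed, at most 10 in all, crops included, and the job is handed in when it is done.

Besides the shell and the picture viewer there is one more tool, called after ">>>" as name(argument=value, ...), one argument or row to a line, values as JSON. play_rows: Moves the arm, as the interface text tells. Its arguments: {"type":"object","properties":{"moves":{"type":"array","items":{"type":"array","items":{"type":"array","items":{"type":"number"}}}},"fingers":{"type":"number"}},"required":["moves"]}

```bash
mkdir -p pics
python3 - <<'E'
from rig import bot
import cv2,numpy as np
s=bot.read_state();print(s['time_s'],s['position'],np.round(s['tcp_rot'],3).tolist(),s['opening'],bot.tips_ahead)
for n in ["top","side"]:
    p=bot.capture(n);cv2.imwrite(f"pics/{n}0.png",p["image"])
    print(n,p['fx'],p['cx'],p['cy'],np.round(p['R'],4).tolist(),p['t'])
    for q in ["press_a","dispenser_a","tube_a1"]:
        for d in bot.pinpoint(p,q):print(q,np.round(d['centre'],1),round(d['confidence'],2))
E
```

```text
0.0 [ 0.27100902 -0.56241035  0.23556461] [[0.901, 0.434, -0.001], [0.434, -0.901, 0.002], [0.0, -0.002, -1.0]] 0.9974209108049625 0.014
top 505.0351007289812 313.2022040728325 243.1587743136813 [[0.0233, -0.9992, 0.0323], [-0.9951, -0.0263, -0.0952], [0.096, -0.0299, -0.9949]] [-0.051787    0.5756528   0.98315906]
press_a [429.2 246.1] 0.91
press_a [204.8 288. ] 0.72
dispenser_a [203.6 287.6] 0.72
dispenser_a [428.  306.4] 0.71
tube_a1 [458.5 300. ] 0.73
tube_a1 [464.4 308.8] 0.57
side 514.5367740040599 319.1866890679494 243.58008876103673 [[0.8177, -0.5757, -0.005], [-0.1957, -0.2699, -0.9428], [0.5414, 0.7719, -0.3333]] [-0.4793342   0.20278416  0.99627309]
press_a [374.8 262.1] 0.8
dispenser_a [342.6 337.5] 0.85
dispenser_a [248.2 264.8] 0.69
tube_a1 [227.7 265.5] 0.63
tube_a1 [364.7 308.5] 0.52
tube_a1 [359.6 312.2] 0.38
```

View pics/top0.png

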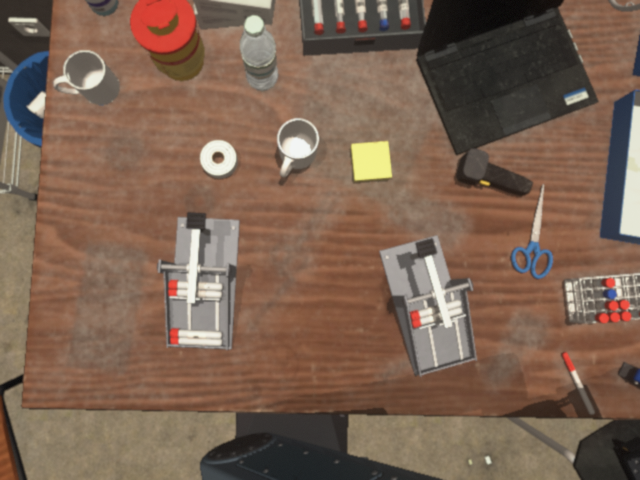

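View pics/side0.png

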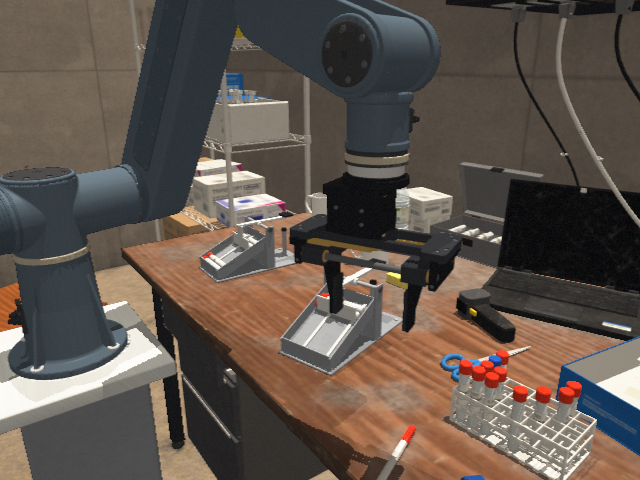

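```bash
cat > h.py <<'E'
from rig import bot
import numpy as np
def ray(p,uv):
    d=p['R'].T@np.array([(uv[0]-p['cx'])/p['fx'],(uv[1]-p['cy'])/p['fy'],1]);return -p['R'].T@p['t'],d
def at(p,uv,z):
    c,d=ray(p,uv);return c+d*(z-c[2])/d[2]
E
python3 - <<'E'
from h import *
import cv2
p=bot.capture("top");s=bot.capture("side")
P=max((d for d in bot.pinpoint(p,"press_a") if d['centre'][0]>320),key=lambda d:d['confidence'])['centre']
print("press top",P,at(p,P,.127))
m=[d for d in bot.silhouettes(p,"press_a") if d['centre'][0]>320]
for d in m:
    ys,xs=np.where(d['pixels']);print("sil",d['centre'],d['confidence'],len(xs),xs.min(),xs.max(),ys.min(),ys.max())
O=at(p,(428,306.4),0);print("disp",O)
for d in bot.pinpoint(s,"press_a"): print("side",d['centre'],d['confidence'],at(s,d['centre'],.127))
# base plate corners approx
for uv in [(380,250),(440,236),(476,358),(421,374)]: print(uv,at(p,uv,0.0))
im=cv2.resize(p['image'][225:385,365:490],None,fx=4.7,fy=3.75*1.0*4.7/4.7,interpolation=cv2.INTER_CUBIC)
im=cv2.resize(p['image'][225:385,365:490],None,fx=3.75,fy=3.75,interpolation=cv2.INTER_CUBIC)
cv2.imwrite("pics/crop1.png",im)
E
```

```text
press top [428.5, 245.9] [ 0.56777145 -0.24437213  0.127     ]
sil [434.6, 286.3] 0.98 1240 408 468 239 328
disp [ 0.45552461 -0.27669121  0.        ]
side [374.9, 262.2] 0.92 [ 0.55895207 -0.24116528  0.127     ]
(380, 250) [ 0.56894313 -0.17663261  0.        ]
(440, 236) [ 0.6013948  -0.30161067  0.        ]
(476, 358) [ 0.35341301 -0.37532092  0.        ]
(421, 374) [ 0.31942726 -0.26262486  0.        ]
```

View pics/crop1.png

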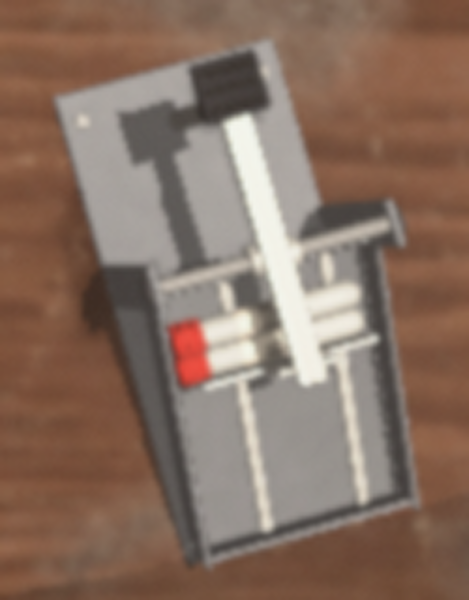

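The crop shows the empty-trough dispenser (`dispenser_a`, at the right). Its paddle centre is near pixel (426.5, 248), which puts it at about (0.563, -0.242), and the beam yaw is about 16°. I'll shut the fingers, align them and move over the paddle at the present height.

>>> play_rows(
  moves=[
    [[0, 0, 0, 0, 0, 0.085], [0, 0, 0, 0, 0, 0.085], [30, -18, 0, 0, 0, 0], [35, -22, 0, 0, 0, 0], [35, -22, 0, 0, 0, 0]],
  ],
  fingers=-1,
)

```text
time_s: 1.15
position: [0.3507, -0.4753, 0.2365]
tcp_rot: [[0.962, 0.274, 0.0], [0.274, -0.962, -0.0], [0.0, 0.0, -1.0]]
force: [0.5, -0.6, -0.4]
opening: 0.629
grasp_force: 0.0
```

>>> play_rows(
  moves=[
    [[35, -22, 0, 0, 0, 0], [35, -22, 0, 0, 0, 0], [35, -22, 0, 0, 0, 0], [35, -22, 0, 0, 0, 0], [35, -22, 0, 0, 0, 0]],
  ],
)

```text
time_s: 1.65
position: [0.4893, -0.3207, 0.2368]
tcp_rot: [[0.961, 0.275, 0.0], [0.275, -0.961, -0.0], [0.0, 0.0, -1.0]]
force: [0.7, -0.3, 1.2]
opening: 0.17
grasp_force: 0.0
```

>>> play_rows(
  moves=[
    [[35, -22, 0, 0, 0, 0], [30, -18, 0, 0, 0, 0], [19, -11, 0, 0, 0, 0], [0, 0, 0, 0, 0, 0], [0, 0, 0, 0, 0, 0]],
  ],
)

```text
time_s: 2.15
position: [0.5549, -0.2497, 0.2365]
tcp_rot: [[0.961, 0.277, -0.0], [0.277, -0.961, -0.0], [-0.001, 0.0, -1.0]]
force: [-0.8, -0.1, 0.7]
opening: 0.005
grasp_force: 0.0
```

>>> play_rows(
  moves=[
    [[10, -5, 30, 0, 0, 0], [0, 0, 30, 0, 0, 0], [0, 0, 0, 0, 0, 0]],
  ],
)

```text
time_s: 2.45
position: [0.5597, -0.2418, 0.1727]
tcp_rot: [[0.962, 0.274, -0.008], [0.274, -0.962, 0.005], [-0.007, -0.007, -1.0]]
force: [0.3, -0.0, -0.6]
opening: 0.003
grasp_force: 0.0
```

Run:
```python
from h import *
import cv2
st=bot.read_state();print(st['position'])
w=bot.capture("wrist");s=bot.capture("side");t=bot.capture("top")
cv2.imwrite("pics/w1.png",np.hstack([cv2.resize(w['image'],(400,300)),cv2.resize(s['image'][150:390,240:560],(400,300))]))
tip=st['position']+st['tcp_rot'][:,2]*.014 if hasattr(st['tcp_rot'],'shape') else None
for n,p in zip("wst",(w,s,t)):
    for d in bot.pinpoint(p,"press_a"):print(n,d['centre'],d['confidence'],at(p,d['centre'],.127))
    c=p['R']@tip+p['t'];print(n,'tip px',c[0]/c[2]*p['fx']+p['cx'],c[1]/c[2]*p['fy']+p['cy'])
```

```text
[ 0.55969828 -0.24175843  0.17273498]
w [318.0, 266.0] 0.62 [ 0.56713659 -0.23871218  0.127     ]
w tip px 318.96682755616615 307.3645718563509
s [373.6, 262.7] 0.71 [ 0.5549098  -0.24172713  0.127     ]
s tip px 375.7803518427602 247.8690563959581
t tip px 431.6684301661703 248.88262349011086
```

View pics/w1.png

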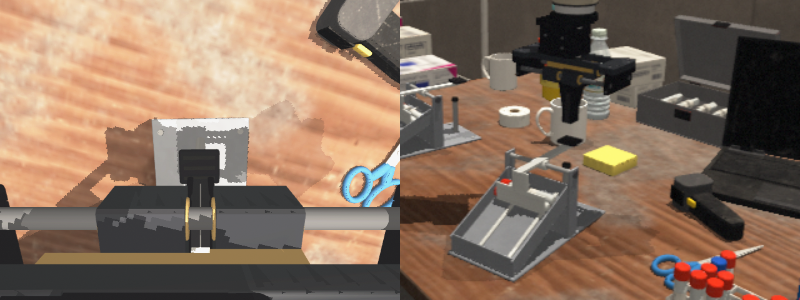

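Run:
```python
from h import *
p=bot.capture("wrist")
for uv in [(287,240),(352,240),(318,262)]: print(at(p,uv,.127))
g=p['image'].max(2)
print("col318",g[225:310:3,318]);print("row250",g[250,270:370:3])
```

```text
[ 0.57932565 -0.22170117  0.127     ]
[ 0.58862003 -0.25443668  0.127     ]
[ 0.57205289 -0.24062252  0.127     ]
col318 [129 129 129 129 129 129  64  46  45  46  51  53  46  46  46  51  52  45
  45  45  50  48  48  48  47  48  47  48  48]
row250 [165 166 168 168  43  47  46  47  46  45  45  46  45  46  45  45  45  45
  45  46  45  46  46  45  43 239 239 239 239 128 127 128 128 128]
```

The wrist picture shows the black paddle at about (318, 262) full-scale, with its rear edge at row 243. That puts its centre at about (0.566, -0.242), so I'll shift 6 mm back and descend.

>>> play_rows(
  moves=[
    [[6, 0, 10, 0, 0, 0], [0, 0, 12, 0, 0, 0], [0, 0, 10, 0, 0, 0], [0, 0, 8, 0, 0, 0], [0, 0, 0, 0, 0, 0]],
  ],
)

```text
time_s: 3.3
position: [0.5684, -0.2402, 0.1348]
tcp_rot: [[0.961, 0.275, -0.002], [0.275, -0.961, 0.001], [-0.002, -0.002, -1.0]]
force: [-0.1, 0.1, 0.0]
opening: 0.008
grasp_force: 0.0
```

>>> play_rows(
  moves=[
    [[0, 0, 6, 0, 0, 0], [0, 0, 6, 0, 0, 0], [0, 0, 6, 0, 0, 0], [0, 0, 4, 0, 0, 0], [0, 0, 0, 0, 0, 0]],
  ],
)

```text
time_s: 3.8
position: [0.5686, -0.2408, 0.1141]
tcp_rot: [[0.961, 0.275, -0.001], [0.275, -0.961, 0.0], [-0.001, -0.0, -1.0]]
force: [-1.0, 0.3, 4.2]
opening: 0.003
grasp_force: 1.7
```

>>> play_rows(
  moves=[
    [[0, 0, 3, 0, 0, 0], [0, 0, 2, 0, 0, 0], [0, 0, 0, 0, 0, 0]],
  ],
)

```text
time_s: 4.1
position: [0.5689, -0.241, 0.1095]
tcp_rot: [[0.961, 0.275, 0.0], [0.275, -0.961, -0.0], [-0.0, 0.0, -1.0]]
force: [-1.0, -0.5, 5.9]
opening: 0.005
grasp_force: 1.8
```

>>> play_rows(
  moves=[
    [[0, 0, 2, 0, 0, 0], [0, 0, 0, 0, 0, 0]],
  ],
)

```text
time_s: 4.3
position: [0.5692, -0.241, 0.1076]
tcp_rot: [[0.961, 0.275, 0.001], [0.275, -0.961, -0.001], [0.0, 0.001, -1.0]]
force: [-0.8, -0.1, 4.5]
opening: 0.006
grasp_force: 1.9
```

>>> play_rows(
  moves=[
    [[0, 0, 1.5, 0, 0, 0], [0, 0, 0, 0, 0, 0]],
  ],
)

```text
time_s: 4.5
position: [0.5692, -0.241, 0.107]
tcp_rot: [[0.961, 0.275, 0.001], [0.275, -0.961, -0.001], [0.0, 0.001, -1.0]]
force: [-2.4, -1.1, 9.4]
opening: 0.004
grasp_force: 3.7
```

>>> play_rows(
  moves=[
    [[0, 0, 1.5, 0, 0, 0], [0, 0, 0, 0, 0, 0]],
  ],
)

```text
time_s: 4.7
position: [0.5692, -0.2411, 0.1065]
tcp_rot: [[0.961, 0.276, 0.001], [0.276, -0.961, -0.001], [0.0, 0.001, -1.0]]
force: [-3.3, 0.9, 14.8]
opening: 0.006
grasp_force: 5.8
```

The force has risen to about 15 N with the height levelling off, so the paddle is on its stop. I'll hold it there.

>>> play_rows(
  moves=[
    [[0, 0, 0, 0, 0, 0], [0, 0, 0, 0, 0, 0], [0, 0, 0, 0, 0, 0], [0, 0, 0, 0, 0, 0], [0, 0, 0, 0, 0, 0]],
  ],
)

```text
time_s: 5.2
position: [0.5693, -0.241, 0.1065]
tcp_rot: [[0.961, 0.276, 0.001], [0.276, -0.961, -0.001], [0.001, 0.001, -1.0]]
force: [-3.1, 0.5, 14.8]
opening: 0.008
grasp_force: 5.8
```

>>> play_rows(
  moves=[
    [[0, 0, 0, 0, 0, 0], [0, 0, 0, 0, 0, 0], [0, 0, 0, 0, 0, 0], [0, 0, 0, 0, 0, 0], [0, 0, 0, 0, 0, 0]],
  ],
)

```text
time_s: 5.7
position: [0.5692, -0.241, 0.1065]
tcp_rot: [[0.961, 0.275, 0.001], [0.275, -0.961, -0.001], [0.001, 0.001, -1.0]]
force: [-3.2, 0.1, 13.9]
opening: 0.004
grasp_force: 5.8
```

>>> play_rows(
  moves=[
    [[0, 0, 0, 0, 0, 0], [0, 0, 0, 0, 0, 0], [0, 0, 0, 0, 0, 0], [0, 0, 0, 0, 0, 0], [0, 0, 0, 0, 0, 0]],
  ],
)

```text
time_s: 6.2
position: [0.5692, -0.2411, 0.1065]
tcp_rot: [[0.961, 0.275, 0.001], [0.275, -0.961, -0.001], [0.001, 0.001, -1.0]]
force: [-3.2, 1.4, 12.3]
opening: 0.002
grasp_force: 5.8
```

Run:
```python
from h import *
import cv2
s=bot.capture("side");t=bot.capture("top")
cv2.imwrite("pics/hold.png",np.hstack([cv2.resize(t['image'][225:385,365:525],(400,400)),cv2.resize(s['image'][210:390,270:450],(400,400))]))
```

```text
(no output)
```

View pics/hold.png

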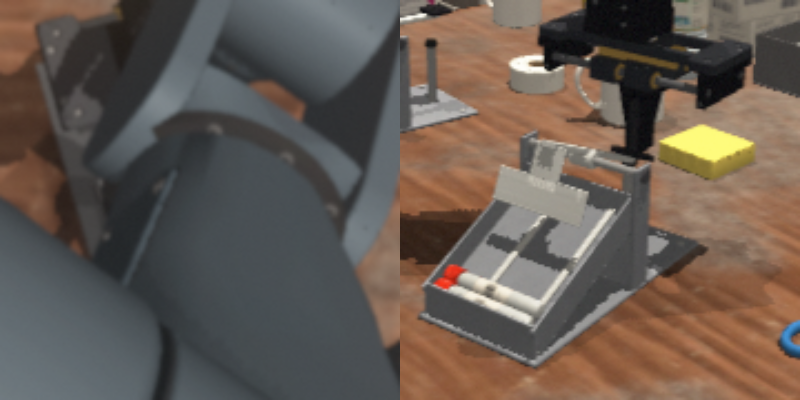

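In the side crop, both tubes lie in the trough, with their red caps at about (450, 278), and the gate is lifted. I'll release the paddle gently.

>>> play_rows(
  moves=[
    [[0, 0, -6, 0, 0, 0], [0, 0, -9, 0, 0, 0], [0, 0, -9, 0, 0, 0], [0, 0, -9, 0, 0, 0], [0, 0, -9, 0, 0, 0]],
  ],
)

```text
time_s: 6.8
position: [0.5681, -0.2405, 0.1467]
tcp_rot: [[0.961, 0.276, -0.002], [0.276, -0.961, 0.001], [-0.002, -0.001, -1.0]]
force: [-0.6, 1.0, 0.2]
opening: 0.006
grasp_force: 0.0
```

>>> play_rows(
  moves=[
    [[0, 0, -20, 0, 0, 0], [0, 0, -25, 0, 0, 0], [0, 0, -25, 0, 0, 0], [0, 0, -15, 0, 0, 0], [0, 0, 0, 0, 0, 0]],
  ],
)

```text
time_s: 7.3
position: [0.5693, -0.2412, 0.2337]
tcp_rot: [[0.961, 0.275, 0.002], [0.275, -0.961, -0.002], [0.001, 0.002, -1.0]]
force: [0.4, -0.8, 0.2]
opening: 0.005
grasp_force: 0.0
```

>>> play_rows(
  moves=[
    [[0, 0, 0, 0, 0, 0], [0, 0, 0, 0, 0, 0], [0, 0, 0, 0, 0, 0], [0, 0, 0, 0, 0, 0], [0, 0, 0, 0, 0, 0]],
  ],
)

```text
time_s: 7.8
position: [0.5687, -0.2405, 0.2309]
tcp_rot: [[0.961, 0.275, -0.001], [0.275, -0.961, 0.001], [-0.001, -0.001, -1.0]]
force: [0.1, -0.3, 0.8]
opening: 0.006
grasp_force: 0.0
```

Run:
```python
from h import *
import cv2
s=bot.capture("side");w=bot.capture("wrist")
cv2.imwrite("pics/end.png",np.hstack([cv2.resize(w['image'],(400,300)),cv2.resize(s['image'][180:390,200:480],(400,300))]))
```

```text
(no output)
```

View pics/end.png

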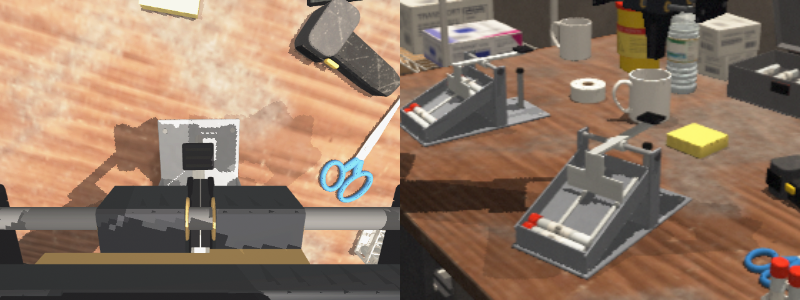

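The paddle is back up at about (652, 117), the gate is down, and both tubes lie in the trough with caps at about (533, 220). The robot is clear of everything.

```bash
python3 -c "
from rig import bot
print(bot.hand_in())"
```

```text
the job is handed in; nothing more can be done
None
```

I held `dispenser_a`'s paddle down on its stop until both tubes had rolled into the trough, then released it; the last pictures show the paddle up and the gate shut, and the job is handed in.

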